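# Free the sagging bolt and hold the specimen pen's gate ajar

## Task

The barrel bolt on the specimen pen's gate has sagged, so its nose catches behind the bent lip of the keeper: lift the bolt by its black ball knob and, with it lifted, pull it back until the nose is right out of the keeper, with the gate still shut. Then pull the gate towards the robot until its free edge stands about 90 mm (a hand's breadth) open, and finish holding it steady there, because it springs shut when let go; leave everything else on the bench where it stands.

Things in the scene. Friction and masses are not known exactly. Their poses are not given: they have to be found in the camera images.
- pen: Fixed open-topped enclosure of white perforated panels, 355 mm wide (y), 240 mm deep. Origin on the table under the middle of the gate opening, in the closed gate's plane; -x points out of the gate (robot side), +y runs along the closed gate from latch post (y = -155 mm) to hinge post (+160 mm), z up. Posts 40 mm square, 125 mm tall; side walls 110 mm tall, rear 80 mm. Carries gate, bolt, keeper.
- hinge (a point): Point on the gate's vertical hinge axis, at the height of the gate's top edge (115 mm above the table). In pen axes it lies at (0, +140, 115) mm.
- gate (a joint): Gate angle, rad: 0 shut, grows as the free edge swings out to the pen's -x side (clockwise from above), limit 1.1. Gate 265 mm wide, top 115 mm above the table, 16 mm thick. The closing spring gives 0.5 N m shut plus 1 N m per rad: about 4 to 5 N at the knob to hold it ajar. The free edge is about 90 mm out at 0.33 rad.
- gate_stile (a point): Middle of the top of the gate's free stile (an upright 22 x 16 mm aluminium bar), 260 mm from the hinge axis, 115 mm above the table.
- knob (a point): Centre of the bolt's black ball knob, 26 mm diameter, on a 10 mm upright stem on the bolt rod (10 mm steel, along the gate's top, axis 48 mm below the ball's centre). At the start 199 mm above the table, in pen axes about (0, -85, 199) mm. Can be gripped from above in any direction; nothing within 60 mm beside it rises above 185 mm.
- barrel (a joint): Height in m by which the bolt with its barrel is lifted in the slotted guide: 0 sagged (start), limit 0.024. It falls back by its own weight (about 2 N). The nose passes over the keeper's lip only when this is above 0.013.
- bolt (a joint): Travel in m of the bolt drawn along the gate towards the hinge (pen +y when shut): 0 to 0.004 at the start, limit 0.045. Drags with about 1 N, stays where left. Not lifted, the nose strikes the lip at about 0.005; it is out of the cheeks and past the lip at 0.023. While the nose is between the cheeks the gate cannot open.
- keeper_lip (a point): Middle of the top edge of the keeper's bent-up lip, a steel tab 26 mm (x) by 6 mm (y) on the latch post, 144 mm above the table; in pen axes (0, -142, 144) mm. Behind it (to -y) two cheeks 18 mm apart, tops 172 mm above the table, hold the bolt's drop nose (12 x 12 mm, bottom 131 mm above the table).
- jar_a_mid (a point): Bystander: amber jar in the pen, 56 mm diameter, 85 mm tall; its centre.
- jar_b_mid (a point): Bystander: a second such amber jar in the pen; its centre.
- jar_c_mid (a point): Bystander: clear jar in the pen, 48 mm diameter, 70 mm tall; its centre.
- bottle_mid (a point): Bystander: white bottle, 60 mm diameter, 130 mm tall, beyond the latch post outside the pen; its centre.
- dishes_mid (a point): Bystander: stack of three flat dishes, 90 mm diameter, 42 mm tall, on the table before the hinge side of the gate; its centre.
- mouse_mid (a point): Bystander: black computer mouse, 100 x 60 x 26 mm; its centre.

How it is judged:
By the outcome, as a careful person would: the job done as asked, in the order asked, and still so for the second after the job is handed in, while the arm keeps its last pose, push and grip.
It also fails if it takes over 32 s, if anything falls off the work surface, if the arm or the gripper's body presses on something with over 40 N, if the wrist force passes 120 N, or if a joint passes its speed limit or range.

## Robot

A 6-joint arm with a two-finger parallel gripper is mounted at the origin on the work surface. World frame = base frame: x ahead of the robot, y to its left, z up, the work surface at z = 0. Lengths are in m, angles in rad, forces in N, time in s.
With the tool pointing down it reaches from about 0.35 to 0.975 m from the base axis. Payload 4.9 kg.
Tool frame: the origin (TCP) lies at the very end of the fingers, on their centre line; the grasp point (between the pads) lies manip.grip_point_offset behind it (manip.grip_point_offset is the distance from the TCP to the grasp point, in m); z points along the fingers, y is the direction in which the jaws open and shut (so a half turn about z gives the same grasp; the last joint's range is limited). The gripper opens to 85 mm and grips with 20 to 120 N. Pads are 22 mm wide; open, the fingers measure 114 mm over their backs; the gripper's body (76 mm by 85 mm) begins 54 mm behind the grasp point. The pads swing forward as they close: fully open they stand 13 mm farther back than shut.
Start: joints at [1.079, 0.053, 1.613, -0, 1.476, -0.119], TCP at [0.228, 0.582, 0.195] pointing down, gripper open.
Joint ranges: [-3.01, 3.01], [-1.01, 2.22], [0.06, 2.58], [-1.02, 4.17], [0.09, 2.62], [-3.14, 3.14]. Speed limits (rad/s): [2.57, 2.57, 3.14, 3.14, 3.14, 3.14].

## Interface

Orientations are given as a unit quaternion [w, x, y, z].
In Python, from plant import status, grab_frame, camera_params, ticket, boxes_of, outline_of, manip gives the robot as it stands. The module is installed in compiled form; this text tells all that it offers.
- The arm moves only by the tool play_rows, never from a script. Its argument "deltas" is a list of rows, each a list of 2 entries, a list of its own where there are three numbers: the shift along the world's x, y, z in m, then the turn about the world's z in rad. A call has 1 to 5 rows; each row is the pose to reach, as a shift and turn from the pose commanded when the call began; what a row does not reach only later rows make up. A row lasts 1/8 s, in which the tool goes at most 62.5 mm and 10.7 degrees, less where a joint would pass 70% of its speed; a pose out of reach is approached as far as the arm can. A call with a gripper value outside its range is refused whole. "grip" is the opening, from -1 (shut) to 1 (fully open), set as the call begins (left out, the last holds). The fingers move at their own pace and stop on an object; the grip force is fixed at half the most. Time passes only in rows, so rows that repeat a pose let the fingers close. It gives the time, the measured TCP pose, the force and the opening at its end, in the units of the state.
- status.state(): the state, without advancing time (a new reading comes with each control period).
- grab_frame(name): name is "scene" or "top" or "wrist"; returns (picture, depth): 480x640x3 uint8, blue, green, red; 480x640 float32, m along the optical axis (not along the pixel's ray), 0 where there is no reading.
- camera_params(name): a dict with "mtx" (3x3 intrinsics, pixels), "world_from_camera" (4x4, takes a point from camera to world coordinates). Camera axes: x right, y up, looking along -z (the intrinsics and any distortion apply to the point x, -y, -z); pixel columns grow to the right and rows downward; lengths in m; the calibration is good to about 2 mm. A picture is of the moment at which its call begins: read the wrist's pose just before it. camera_params takes no time and is no camera call; for the wrist camera it gives the pose at the moment of the call.
- ticket.job_done(): hands the job in, once; it reports no verdict.
Trained networks look in the newest picture that a camera, given by its name, has taken for a name from the list of things; names that differ only in an ending like _2 or _b are one class to them, and where a whole thing is asked for, a point or a joint stands for the part that bears it (a point fixed in the world has none). Each returns a list of dicts, best first, with "confidence" (0 to 1); they miss things now and then, are a little off and sometimes report something else, mostly with a low value. They report only what shows in the picture. A call takes as long as a camera call.
- boxes_of(camera, name): "box" ([left, top, right, bottom] in pixels, round what is visible of it).
- outline_of(camera, name): "region" (480x640 bool, what is visible of it) and "box" ([left, top, right, bottom] in pixels, round what is visible of it).
The state is a dict: "time": time; "joint_pos": joint angles; "joint_vel": joint speeds; "joint_efforts": joint torques, N m; "tool_pos": TCP position; "tool_rot": TCP orientation; "contact_force": force on the tool from outside, world axes, zero at the start; "ft_torque": the same for the moment, N m; "gripper_width": opening from 0.0 (shut) to 1.0 (fully open).
Only numpy, scipy, OpenCV 4.12 (cv2) and the standard library are available. Lean on these libraries where they do the work, as an engineer would, in place of code of your own. Each camera call takes 0.05 s, during which the arm holds its last target.

## Working session

There is one attempt and no reset: what is moved stays moved. The work goes in short steps, Python scripts to look and compute and a tool call to move; the robot and the scene stay as the last step left them, time stands still between calls to the robot, and variables do not carry over. Pictures are saved under pics/ and viewed, and the job is handed in when it is done.

Besides the shell and the picture viewer there is one more tool, called after "Request:" as a command line: name --argument value ..., lists and objects as JSON in quotes. play_rows: Moves the arm, as the interface text tells. Its arguments: {"type":"object","properties":{"deltas":{"type":"array"},"grip":{"type":"number"}},"required":["deltas"]}

```bash
mkdir -p pics; cat > h.py <<'E'
import numpy as np, cv2
from plant import status, grab_frame, camera_params, ticket, boxes_of, outline_of, manip
def w(cam,u,v,d,p=None):
    p=p or camera_params(cam); K=np.array(p["mtx"]);T=np.array(p["world_from_camera"])
    x=(u-K[0,2])/K[0,0]*d; y=(v-K[1,2])/K[1,1]*d
    return (T@np.array([x,-y,-d,1]))[:3]
E
python3 - <<'E'
from h import *
s=status.state(); print({k:np.round(v,3) for k,v in s.items()}, manip.grip_point_offset)
for c in ("scene","top"):
    im,d=grab_frame(c); cv2.imwrite(f"pics/{c}0.png",im)
    print(c,camera_params(c))
    for n in ("knob","keeper_lip","gate_stile","hinge"):
        for b in boxes_of(c,n)[:2]:
            x=b["box"]; u,v=(x[0]+x[2])/2,(x[1]+x[3])/2
            dd=d[int(v),int(u)]; print(n,round(b["confidence"],2),np.round(x,0),dd,np.round(w(c,u,v,dd),3))
E
```

```text
{'time': np.float64(0.0), 'joint_pos': array([ 1.079,  0.053,  1.614, -0.   ,  1.476, -0.119]), 'joint_vel': array([ 0.002,  0.001,  0.   ,  0.   ,  0.001, -0.001]), 'joint_efforts': array([-1.0000e-03, -3.9369e+01, -3.7017e+01, -0.0000e+00,  7.0000e-03,
       -0.0000e+00]), 'tool_pos': array([0.227, 0.581, 0.194]), 'tool_rot': array([-0.   ,  0.185,  0.983, -0.001]), 'contact_force': array([-0.03 ,  0.009,  1.132]), 'ft_torque': array([ 0.03 , -0.001, -0.   ]), 'gripper_width': np.float64(1.003)} 0.0187
scene {'mtx': array([[445.75919825,   0.        , 334.46967125],
       [  0.        , 445.75919825, 249.05920798],
       [  0.        ,   0.        ,   1.        ]]), 'world_from_camera': array([[-0.46220454, -0.5742094 ,  0.67575922,  1.25769112],
       [ 0.88676823, -0.29670103,  0.35441585,  0.2720803 ],
       [-0.00301046,  0.76305443,  0.64632722,  0.80586035],
       [ 0.        ,  0.        ,  0.        ,  1.        ]])}
knob 0.93 [297. 212. 374. 264.] 1.2884938 [ 0.367 -0.191 -0.003]
knob 0.27 [297. 214. 400. 312.] 1.0149515 [ 0.575 -0.05   0.126]
keeper_lip 0.57 [292. 2
[... 261 characters left out ...]
': array([[457.39461655,   0.        , 319.73135723],
       [  0.        , 457.39461655, 243.76768407],
       [  0.        ,   0.        ,   1.        ]]), 'world_from_camera': array([[-0.0178223 ,  0.98482536, -0.17263075,  0.41277417],
       [-0.99936597, -0.0122237 ,  0.03344012, -0.07135532],
       [ 0.03082249,  0.17311727,  0.9844188 ,  1.0563201 ],
       [ 0.        ,  0.        ,  0.        ,  1.        ]])}
knob 0.69 [264. 242. 375. 265.] 0.91133946 [ 0.551 -0.101  0.156]
keeper_lip 0.63 [364. 251. 388. 271.] 0.90770566 [ 0.534 -0.212  0.16 ]
gate_stile 0.96 [230. 235. 378. 269.] 0.90342724 [ 0.553 -0.07   0.163]
hinge 0.69 [209. 145. 385. 280.] 1.0769528 [ 0.672 -0.055  0.007]
```

View pics/scene0.png

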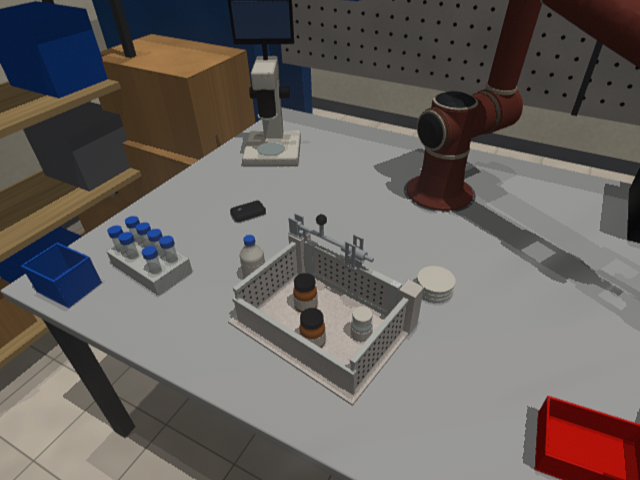

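View pics/top0.png

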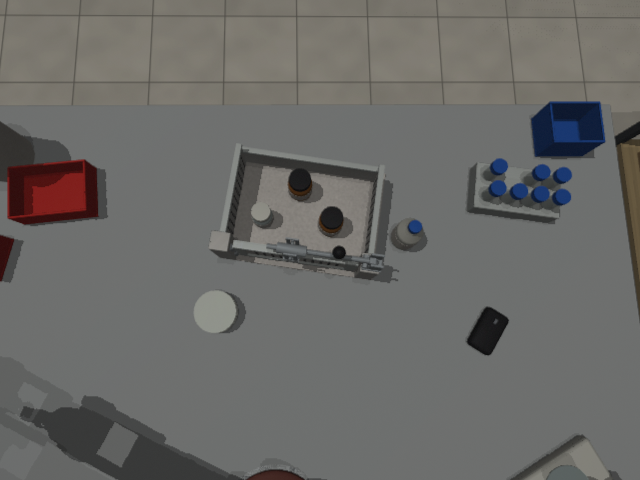

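The scene view shows the black knob at (321,219). In the top view the knob is at (339,252), the hinge post at about (220,241) and the latch post at about (372,264). Next I'll measure the knob and the pen yaw.

```bash
python3 - <<'E'
from h import *
P={}
for c,(u0,v0) in (("scene",(321,219)),("top",(339,252))):
    im,d=grab_frame(c); p=camera_params(c)
    m=np.zeros(im.shape[:2],bool); m[v0-9:v0+10,u0-9:u0+10]=True
    m&=(im.max(2)<60)
    vs,us=np.where(m); 
    pts=np.array([w(c,u,v,d[v,u],p) for u,v in zip(us,vs)])
    k=(pts[:,2]>.18)&(pts[:,2]<.225); print(c,len(pts),k.sum(),us[k].mean(),vs[k].mean(),pts[k].mean(0),pts[k].max(0),pts[k].min(0))
    T=np.array(p["world_from_camera"]); ray=w(c,us[k].mean(),vs[k].mean(),1,p)-T[:3,3]
    t=(0.199-T[2,3])/ray[2]; print("ray at z=.199",T[:3,3]+t*ray)
    P[c]=(T[:3,3],ray/np.linalg.norm(ray))
    big=cv2.resize(im[v0-40:v0+60,u0-100:u0+60],None,fx=5,fy=5,interpolation=cv2.INTER_CUBIC); cv2.imwrite(f"pics/{c}z.png",big)
    if c=="top":
        V,U=np.mgrid[130:300,200:400]
        Q=np.array([w(c,u,v,d[v,u],p) for u,v in zip(U.ravel(),V.ravel())])
        # rod: z 0.140..0.165
        r=Q[(Q[:,2]>.145)&(Q[:,2]<.165)]
        cen=np.median(r[:,:2],0); _,_,vt=np.linalg.svd(r[:,:2]-cen); print("rod",len(r),cen,vt[0],np.arctan2(-vt[0][0],vt[0][1]))
        posts=Q[(Q[:,2]>.120)&(Q[:,2]<.131)]
        np.save("posts.npy",posts)
        hp=posts[posts[:,1]>.08]; print("hinge post",len(hp),hp.mean(0) if len(hp) else 0,hp.min(0),hp.max(0), cv2.minAreaRect(hp[:,:2].astype(np.float32)))
        rear=Q[(Q[:,2]>.073)&(Q[:,2]<.086)&(Q[:,0]>.7)]
        cen=np.median(rear[:,:2],0); _,_,vt=np.linalg.svd(rear[:,:2]-cen); print("rear",len(rear),cen,vt[0])
(a,b),(e,f)=P["scene"],P["top"]
A=np.stack([b,-f],1); s=np.linalg.lstsq(A,e-a,rcond=None)[0]; print("tri",a+s[0]*b,e+s[1]*f)
E
```

```text
scene 86 85 320.94117647058823 219.69411764705882 [ 0.55186567 -0.1323851   0.20455107] [ 0.55990355 -0.12231817  0.2122795 ] [ 0.54031484 -0.14406996  0.19221995]
ray at z=.199 [ 0.54534743 -0.1361204   0.199     ]
top 164 132 338.530303030303 252.08333333333334 [ 0.54511127 -0.13519945  0.20870808] [ 0.55695176 -0.12302297  0.21489795] [ 0.53434164 -0.14799604  0.20018009]
ray at z=.199 [ 0.54662995 -0.135932    0.199     ]
rod 777 [ 0.55394258 -0.06840592] [0.14211484 0.98985018] -0.1425976182681522
hinge post 381 [0.58565169 0.10404355 0.12553698] [0.56343825 0.08217961 0.12010507] [0.60750348 0.12614689 0.13025311] ((0.5860096216201782, 0.10456773638725281), (0.040231864899396896, 0.040015093982219696), 81.18404388427734)
rear 946 [ 0.77529652 -0.0741102 ] [-0.10970454 -0.99396424]
tri [ 0.54634738 -0.13554739  0.19985188] [ 0.54648974 -0.13586436  0.19989799]
```

View pics/topz.png

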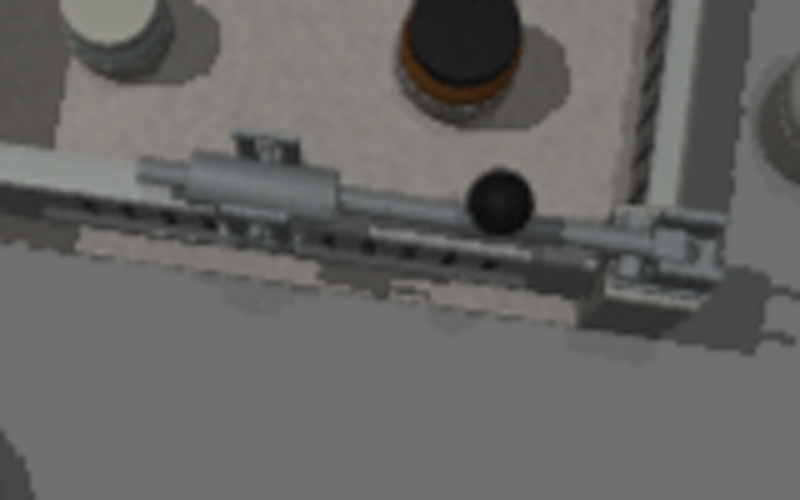

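View pics/scenez.png

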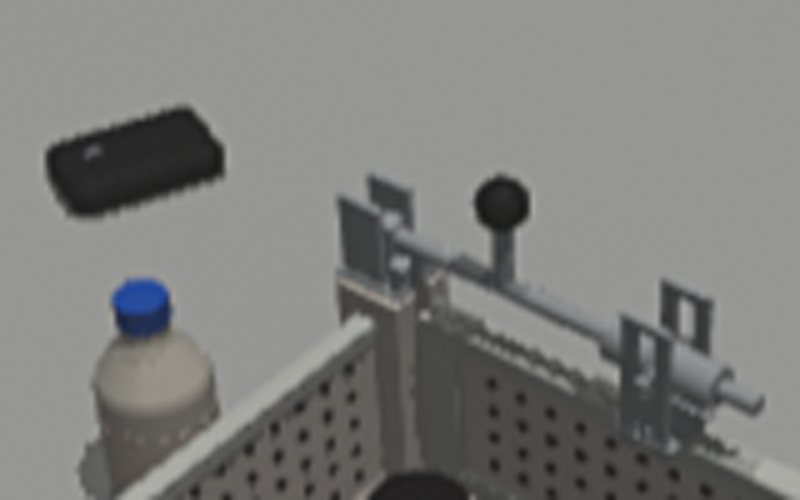

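Both views put the knob at (0.546, -0.136, 0.1995), and its height matches the 199 mm given. It lies 244 mm from the hinge post centre (245 expected). Pen yaw is about -0.155 rad. I'll approach from above with the jaws along the bolt.

Request:
play_rows --deltas '[[[0.01,-0.02,0.05],0.05],[[0.03,-0.06,0.09],0.1],[[0.05,-0.115,0.105],0.15],[[0.072,-0.168,0.105],0.2],[[0.095,-0.22,0.105],0.216]]' --grip 1

```text
time: 1.23
tool_pos: [0.3231, 0.3606, 0.3008]
tool_rot: [0.001, 0.078, 0.997, 0.001]
contact_force: [0.1, -0.1, -0.1]
gripper_width: 0.996
```

Request:
play_rows --deltas '[[[0.023,-0.052,0],0],[[0.046,-0.104,0],0],[[0.069,-0.156,0],0],[[0.092,-0.208,0],0],[[0.115,-0.26,0],0]]'

```text
time: 1.85
tool_pos: [0.4381, 0.1003, 0.3005]
tool_rot: [0.001, 0.078, 0.997, 0.0]
contact_force: [0.6, 0.5, 0.2]
gripper_width: 0.997
```

Request:
play_rows --deltas '[[[0.023,-0.052,0],0],[[0.046,-0.104,0],0],[[0.069,-0.156,0],0],[[0.092,-0.208,0],0],[[0.108,-0.238,0],0]]'

```text
time: 2.48
tool_pos: [0.5461, -0.1385, 0.2999]
tool_rot: [-0.0, 0.079, 0.997, -0.0]
contact_force: [0.3, 1.3, 0.4]
gripper_width: 1.001
```

```bash
python3 - <<'E'
from h import *
s=status.state();p=camera_params("wrist"); im,d=grab_frame("wrist"); cv2.imwrite("pics/wrist1.png",im)
print(s["tool_pos"],np.round(np.array(p["world_from_camera"]),3).tolist(),np.round(p["mtx"],1).tolist())
g=(im.max(2)<60); n,l,st,ce=cv2.connectedComponentsWithStats(g.astype(np.uint8))
T=np.array(p["world_from_camera"])
for i in range(1,n):
    if st[i,4]>150:
        u,v=ce[i]; r=w("wrist",u,v,1,p)-T[:3,3]; t=(0.1995-T[2,3])/r[2]; print(st[i],ce[i],T[:3,3]+t*r, d[int(v),int(u)])
E
```

```text
[ 0.54606062 -0.13850151  0.29989962] [[0.159, -0.937, -0.311, 0.467], [0.987, 0.151, 0.051, -0.126], [-0.001, -0.315, 0.949, 0.478], [0.0, 0.0, 0.0, 1.0]] [[370.8, 0.0, 313.3], [0.0, 370.8, 242.7], [0.0, 0.0, 1.0]]
[   0   59   39   93 2802] [ 15.84832263 105.05817273] [ 0.42373341 -0.33186333  0.1995    ] 0.4260594
[300 212  30  34 802] [314.57481297 229.04862843] [ 0.54718535 -0.13798036  0.1995    ] 0.27789423
[ 310  256   43   44 1441] [331.48646773 277.29493407] [ 0.5899268  -0.13080992  0.1995    ] 0.42182326
[    0   313   640   167 50619] [318.704281   426.64989431] [ 0.74042413 -0.16491186  0.1995    ] 0.6010291
```

View pics/wrist1.png

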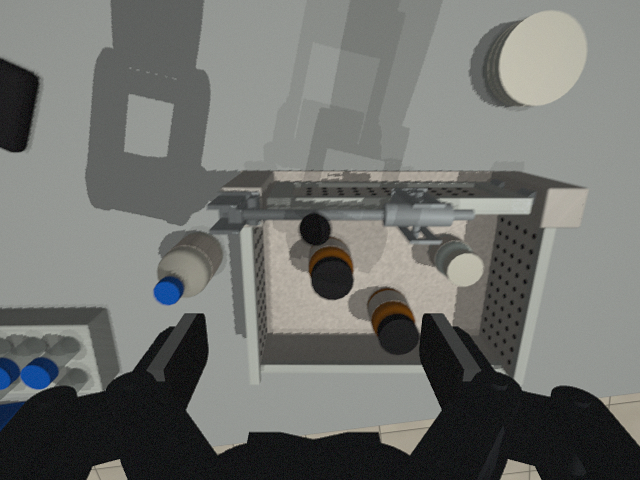

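The wrist view shows the knob at (315,229), which gives (0.547, -0.138), within 2 mm of the fixed cameras. The jaws are in line with the bolt, so I'll descend and close.

Request:
play_rows --deltas '[[[0.001,0.001,-0.04],0],[[0.001,0.001,-0.085],0],[[0.001,0.001,-0.115],0],[[0.001,0.001,-0.122],0],[[0.001,0.001,-0.122],0]]'

```text
time: 3.15
tool_pos: [0.5469, -0.1349, 0.1787]
tool_rot: [0.0, 0.078, 0.997, -0.0]
contact_force: [0.7, -0.1, 1.0]
gripper_width: 1.0
```

Request:
play_rows --deltas '[[[0,0,0],0],[[0,0,0],0],[[0,0,0],0],[[0,0,0],0],[[0,0,0],0]]' --grip -1

```text
time: 3.78
tool_pos: [0.5466, -0.1349, 0.1781]
tool_rot: [0.0, 0.078, 0.997, 0.0]
contact_force: [-1.0, -0.6, 0.4]
gripper_width: 0.0
```

```bash
python3 - <<'E'
from h import *
im,d=grab_frame("wrist"); cv2.imwrite("pics/wrist2.png",im)
s=status.state(); print({k:np.round(v,3) for k,v in s.items()})
E
```

```text
{'time': np.float64(3.825), 'joint_pos': array([-0.374, -0.084,  1.776,  0.   ,  1.449, -1.788]), 'joint_vel': array([-0.001,  0.002, -0.   , -0.001,  0.001, -0.001]), 'joint_efforts': array([ 2.0000e-03, -3.3159e+01, -3.6823e+01, -0.0000e+00,  0.0000e+00,
       -0.0000e+00]), 'tool_pos': array([ 0.547, -0.135,  0.178]), 'tool_rot': array([-0.   ,  0.078,  0.997,  0.   ]), 'contact_force': array([ 0.977, -0.936, -0.562]), 'ft_torque': array([-0.018, -0.027, -0.038]), 'gripper_width': np.float64(0.002)}
```

View pics/wrist2.png

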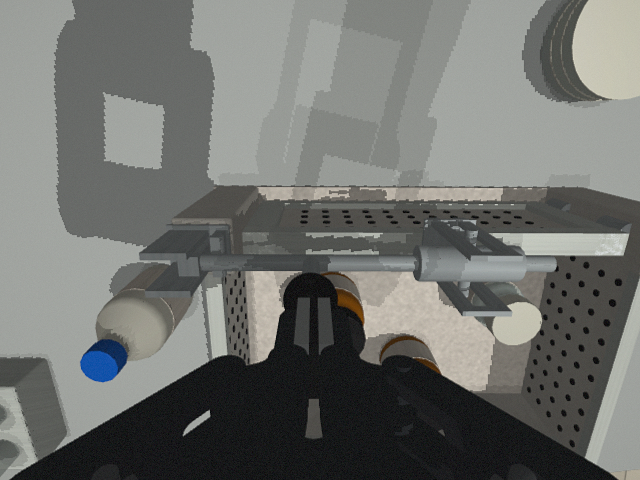

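The gripper closed fully (opening 0.0), so it missed the ball. I'll check the other views.

```bash
python3 - <<'E'
from h import *
out=[]
for c,(u0,v0) in (("scene",(321,219)),("top",(339,252))):
    im,d=grab_frame(c)
    out.append(cv2.resize(im[v0-45:v0+45,u0-50:u0+50],(400,360),interpolation=cv2.INTER_CUBIC))
    p=camera_params(c)
    # project tcp
    T=np.linalg.inv(np.array(p["world_from_camera"])); 
    for q in ([.547,-.135,.178],[.5465,-.136,.1995]):
        x=T@np.array([*q,1]); K=p["mtx"]; print(c,K[0,0]*x[0]/-x[2]+K[0,2],K[1,1]*(-x[1])/-x[2]+K[1,2])
cv2.imwrite("pics/both3.png",np.hstack(out))
E
```

```text
scene 321.2262447672391 227.5247710867573
scene 320.73861492823227 219.7995634935121
top 337.278146649052 253.57690415014233
top 338.58650650701577 252.10960669960272
```

View pics/both3.png

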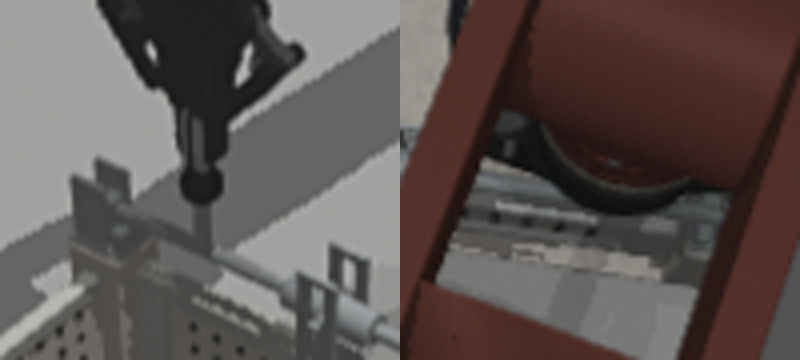

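```bash
python3 - <<'E'
from h import *
c="scene";im,d=grab_frame(c);p=camera_params(c)
print("scene")
for v in range(190,232,2): print(v,[ (d[v,u].round(3), np.round(w(c,u,v,d[v,u],p),3).tolist(), im[v,u].tolist()) for u in (321,)])
c="wrist";im,d=grab_frame(c);p=camera_params(c)
print("wrist",np.round(p["world_from_camera"],3).tolist())
for v in range(264,380,8): print(v,[ (d[v,u].round(3), np.round(w(c,u,v,d[v,u],p),3).tolist(), im[v,u].tolist()) for u in (308,330)])
Ti=np.linalg.inv(np.array(p["world_from_camera"]));K=p["mtx"]
for q in ([.547,-.135,.178],[.5465,-.136,.1995]):
    x=Ti@np.array([*q,1]); print(K[0,0]*x[0]/-x[2]+K[0,2],K[1,1]*(-x[1])/-x[2]+K[1,2])
cv2.imwrite("pics/w4.png",cv2.resize(im[240:400,240:400],(640,640),interpolation=cv2.INTER_CUBIC)[:600])
E
```

```text
scene
190 [(np.float32(0.939), [0.565, -0.123, 0.294], [33, 33, 32])]
192 [(np.float32(0.944), [0.564, -0.124, 0.288], [32, 31, 31])]
194 [(np.float32(0.943), [0.567, -0.122, 0.285], [33, 32, 33])]
196 [(np.float32(0.951), [0.564, -0.124, 0.278], [33, 33, 32])]
198 [(np.float32(0.962), [0.558, -0.127, 0.268], [32, 32, 32])]
200 [(np.float32(0.962), [0.56, -0.126, 0.265], [34, 34, 33])]
202 [(np.float32(0.964), [0.562, -0.125, 0.261], [35, 34, 34])]
204 [(np.float32(0.972), [0.558, -0.127, 0.253], [50, 49, 49])]
206 [(np.float32(0.978), [0.556, -0.129, 0.246], [58, 58, 58])]
208 [(np.float32(0.984), [0.555, -0.13, 0.239], [66, 66, 66])]
210 [(np.float32(0.986), [0.556, -0.129, 0.235], [67, 67, 67])]
212 [(np.float32(0.99), [0.555, -0.13, 0.229], [66, 66, 66])]
214 [(np.float32(0.994), [0.555, -0.13, 0.223], [67, 66, 66])]
216 [(np.float32(0.996), [0.556, -0.13, 0.219], [64, 64, 64])]
218 [(np.float32(1.006), [0.552, -0.132, 0.209], [33, 32, 32])]
220 [(np.float32(1.004), [0.556, -0.13, 0.207], [33, 32, 32])]
222 [(np.float32(1.008), [0.556, -0.13, 0.201], [30, 29, 31])]
224 [(np.float
[... 1571 characters left out ...]
], [64, 64, 64])]
344 [(np.float32(0.122), [0.536, -0.135, 0.252], [67, 69, 66]), (np.float32(0.122), [0.537, -0.128, 0.251], [73, 73, 74])]
352 [(np.float32(0.122), [0.539, -0.136, 0.252], [71, 71, 69]), (np.float32(0.116), [0.536, -0.128, 0.257], [30, 28, 22])]
360 [(np.float32(0.12), [0.54, -0.136, 0.255], [30, 30, 23]), (np.float32(0.112), [0.536, -0.128, 0.262], [25, 24, 20])]
368 [(np.float32(0.116), [0.54, -0.136, 0.259], [24, 23, 17]), (np.float32(0.108), [0.536, -0.128, 0.266], [26, 23, 19])]
376 [(np.float32(0.116), [0.542, -0.136, 0.26], [28, 23, 22]), (np.float32(0.106), [0.537, -0.129, 0.268], [22, 22, 25])]
313.6977760475099 281.35540707927095
311.4353821177074 299.615906972299
```

View pics/w4.png

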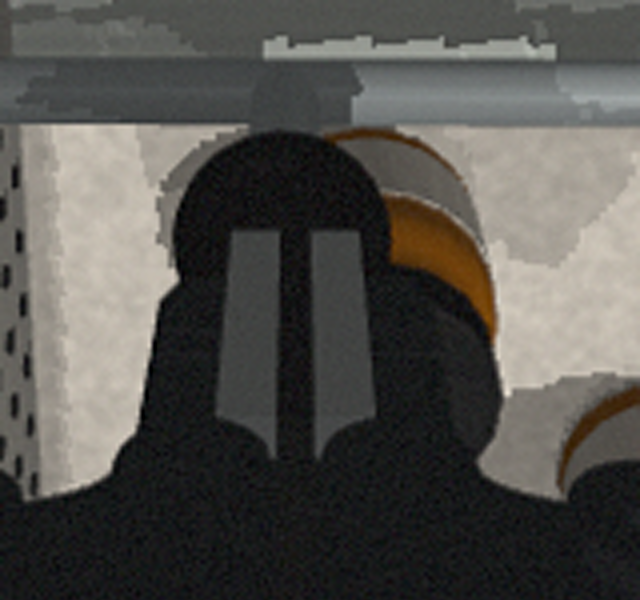

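The fingers shut just above the ball. The wrist depth puts the real fingertips at about z=0.22, while the reported TCP is 0.178. The ball and stem are undisturbed. I'll reopen and measure the fingertips directly.

Request:
play_rows --deltas '[[[0,0,0.01],0],[[0,0,0.03],0],[[0,0,0.03],0],[[0,0,0.03],0]]'

```text
time: 4.53
tool_pos: [0.5468, -0.135, 0.2087]
tool_rot: [0.0, 0.078, 0.997, -0.0]
contact_force: [0.4, 0.8, -0.6]
gripper_width: 0.002
```

```bash
python3 - <<'E'
from h import *
s=status.state(); print(s["tool_pos"],s["gripper_width"])
c="wrist";p=camera_params(c);im,d=grab_frame(c)
cv2.imwrite("pics/w5.png",cv2.resize(im[220:400,200:440],(800,600),interpolation=cv2.INTER_CUBIC))
print(np.round(p["world_from_camera"],3).tolist())
V,U=np.mgrid[220:420,200:440]
Q=np.array([np.r_[w(c,u,v,d[v,u],p),u,v] for u,v in zip(U.ravel(),V.ravel())])
q=Q[(Q[:,2]>.215)&(Q[:,2]<.35)]
for z in np.arange(.22,.31,.006):
    k=q[(q[:,2]>=z)&(q[:,2]<z+.006)]
    if len(k): print(round(z,3),len(k),k[:,:3].min(0).round(3),k[:,:3].max(0).round(3),k[:,3:].min(0),k[:,3:].max(0))
c="scene";p=camera_params(c);im,d=grab_frame(c)
V,U=np.mgrid[160:230,290:350]
Q=np.array([np.r_[w(c,u,v,d[v,u],p),u,v] for u,v in zip(U.ravel(),V.ravel())])
q=Q[(Q[:,2]>.19)&(Q[:,2]<.35)&(Q[:,0]>.5)&(Q[:,0]<.6)]
for z in np.arange(.19,.31,.006):
    k=q[(q[:,2]>=z)&(q[:,2]<z+.006)]
    if len(k): print("S",round(z,3),len(k),k[:,:3].min(0).round(3),k[:,:3].max(0).round(3))
cv2.imwrite("pics/s5.png",cv2.resize(im[150:240,260:380],(800,600),interpolation=cv2.INTER_CUBIC))
E
```

```text
[ 0.54682471 -0.13503836  0.20866525] 0.001624816236973169
[[0.157, -0.937, -0.312, 0.467], [0.988, 0.148, 0.05, -0.122], [-0.001, -0.316, 0.949, 0.387], [0.0, 0.0, 0.0, 1.0]]
0.244 43 [ 0.535 -0.14   0.248] [ 0.538 -0.127  0.25 ] [298. 298.] [329. 299.]
0.25 403 [ 0.535 -0.147  0.25 ] [ 0.543 -0.121  0.256] [280. 298.] [347. 316.]
0.256 529 [ 0.535 -0.147  0.256] [ 0.543 -0.121  0.262] [279. 305.] [348. 324.]
0.262 572 [ 0.535 -0.148  0.262] [ 0.543 -0.121  0.268] [277. 312.] [350. 332.]
0.268 663 [ 0.535 -0.148  0.268] [ 0.543 -0.121  0.274] [275. 321.] [352. 342.]
0.274 532 [ 0.535 -0.147  0.274] [ 0.543 -0.121  0.28 ] [274. 329.] [353. 347.]
0.28 989 [ 0.533 -0.152  0.28 ] [ 0.558 -0.116  0.286] [258. 339.] [369. 398.]
0.286 1735 [ 0.53  -0.164  0.286] [ 0.559 -0.102  0.292] [210. 346.] [418. 419.]
0.292 3135 [ 0.529 -0.169  0.292] [ 0.561 -0.098  0.298] [200. 354.] [439. 419.]
0.298 4428 [ 0.529 -0.166  0.298] [ 0.557 -0.098  0.304] [200. 365.] [439. 419.]
0.304 1505 [ 0.528 -0.164  0.304] [ 0.545 -0.1    0.31 ] [200. 385.] [439. 419.]
S 0.19 14 [ 0.547 -0.14   0.191] [ 0.558 -0
[... 164 characters left out ...]
.556 -0.127  0.213]
S 0.238 1 [ 0.543 -0.128  0.243] [ 0.543 -0.128  0.243]
S 0.244 12 [ 0.54  -0.142  0.244] [ 0.558 -0.128  0.249]
S 0.25 24 [ 0.542 -0.147  0.251] [ 0.558 -0.121  0.256]
S 0.256 27 [ 0.543 -0.149  0.256] [ 0.558 -0.12   0.261]
S 0.262 36 [ 0.54  -0.149  0.262] [ 0.558 -0.12   0.267]
S 0.268 33 [ 0.543 -0.149  0.268] [ 0.561 -0.12   0.274]
S 0.274 30 [ 0.543 -0.149  0.274] [ 0.559 -0.121  0.28 ]
S 0.28 20 [ 0.551 -0.148  0.281] [ 0.559 -0.121  0.286]
S 0.286 38 [ 0.542 -0.164  0.286] [ 0.563 -0.104  0.292]
S 0.292 77 [ 0.537 -0.168  0.292] [ 0.565 -0.102  0.298]
S 0.298 75 [ 0.53  -0.176  0.298] [ 0.566 -0.095  0.304]
S 0.304 67 [ 0.531 -0.179  0.304] [ 0.566 -0.089  0.31 ]
```

View pics/s5.png

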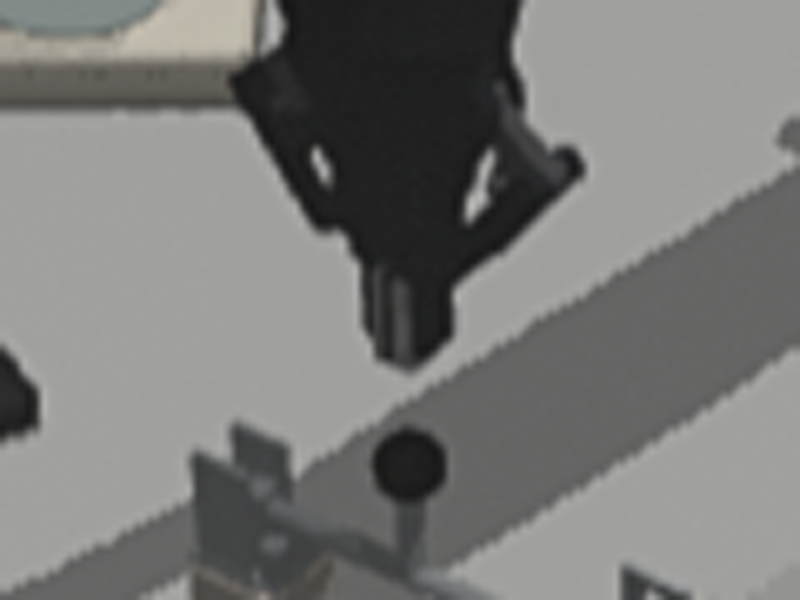

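View pics/w5.png

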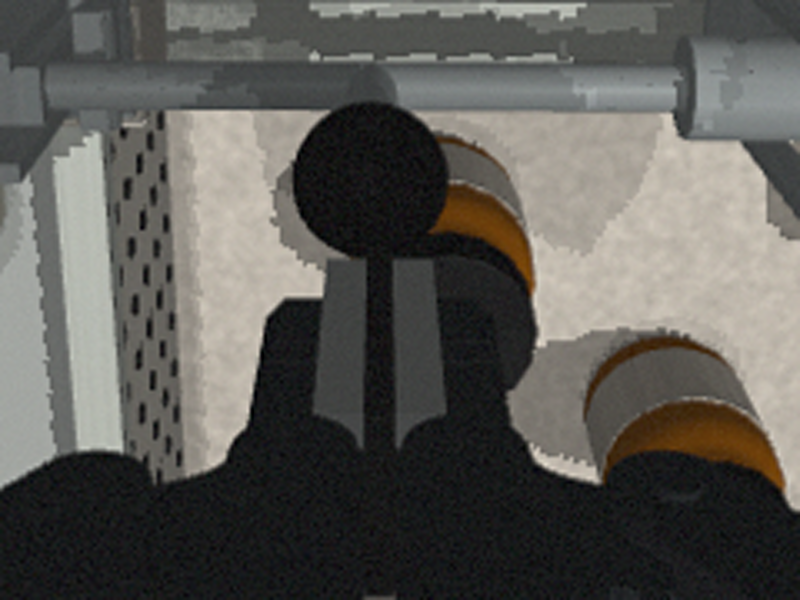

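Both cameras put the real tips about 39 mm above the reported TCP (0.2475 against 0.2087). Sideways they are centred within 2 mm. I'll open and descend 65 mm, so the pads end up around the ball's centre.

Request:
play_rows --deltas '[[[0,-0.001,0.01],0],[[0,-0.002,0.02],0],[[0,-0.002,0.02],0],[[0,-0.002,0.0],0],[[0,-0.002,-0.02],0]]' --grip 1

```text
time: 5.25
tool_pos: [0.546, -0.1367, 0.1858]
tool_rot: [-0.001, 0.078, 0.997, 0.0]
contact_force: [1.0, 0.1, -0.1]
gripper_width: 1.0
```

Request:
play_rows --deltas '[[[0,0,-0.02],0],[[0,0,-0.04],0],[[0,0,-0.045],0],[[0,0,-0.045],0]]'

```text
time: 5.75
tool_pos: [0.5465, -0.1369, 0.1427]
tool_rot: [-0.0, 0.078, 0.997, 0.0]
contact_force: [0.6, 0.2, -0.2]
gripper_width: 1.0
```

Request:
play_rows --deltas '[[[0,0,0],0],[[0,0,0],0],[[0,0,0],0],[[0,0,0],0],[[0,0,0],0]]' --grip -1

```text
time: 6.38
tool_pos: [0.547, -0.137, 0.1439]
tool_rot: [0.0, 0.078, 0.997, -0.0]
contact_force: [0.8, 0.6, 3.7]
gripper_width: 0.268
```

```bash
python3 - <<'E'
from h import *
im,d=grab_frame("wrist"); im2,_=grab_frame("scene")
cv2.imwrite("pics/b6.png",np.hstack([cv2.resize(im[200:380,220:400],(400,400)),cv2.resize(im2[170:260,270:360],(400,400),interpolation=cv2.INTER_CUBIC)]))
s=status.state(); print({k:np.round(v,3) for k,v in s.items()})
E
```

```text
{'time': np.float64(6.475), 'joint_pos': array([-0.377, -0.056,  1.808,  0.   ,  1.388, -1.792]), 'joint_vel': array([ 0.   , -0.002,  0.001, -0.001, -0.001,  0.001]), 'joint_efforts': array([-6.8000e-02, -3.1389e+01, -3.4067e+01, -7.4000e-02, -2.1400e-01,
        1.6000e-02]), 'tool_pos': array([ 0.547, -0.137,  0.144]), 'tool_rot': array([ 0.   ,  0.078,  0.997, -0.   ]), 'contact_force': array([-0.915,  0.407,  4.728]), 'ft_torque': array([0.095, 0.15 , 0.034]), 'gripper_width': np.float64(0.269)}
```

View pics/b6.png

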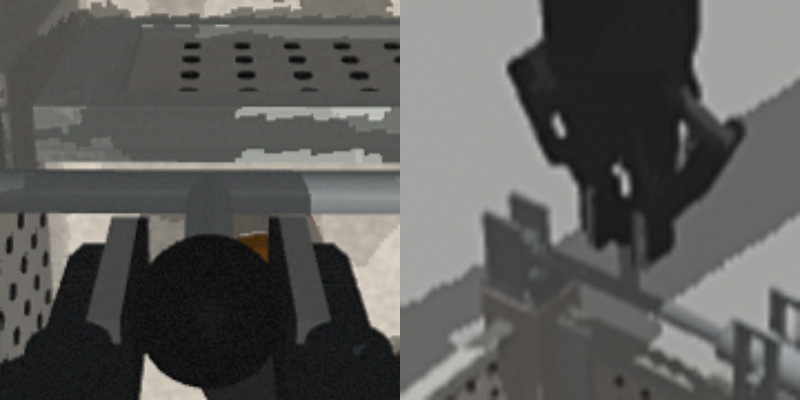

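The ball is held between the pads, at an opening of about 23 mm. Now I'll lift it 18 mm.

Request:
play_rows --deltas '[[[0,0,0.006],0],[[0,0,0.012],0],[[0,0,0.018],0],[[0,0,0.018],0]]'

```text
time: 6.98
tool_pos: [0.5467, -0.1369, 0.1616]
tool_rot: [0.0, 0.078, 0.997, -0.0]
contact_force: [1.8, -0.4, -2.4]
gripper_width: 0.273
```

```bash
python3 - <<'E'
from h import *
im,d=grab_frame("wrist"); im2,_=grab_frame("scene")
cv2.imwrite("pics/b7.png",np.hstack([cv2.resize(im[140:380,120:520],(480,400)),cv2.resize(im2[170:260,290:360],(320,400),interpolation=cv2.INTER_CUBIC)]))
s=status.state(); print({k:np.round(v,3) for k,v in s.items() if 'joint' not in k})
E
```

```text
{'time': np.float64(7.075), 'tool_pos': array([ 0.547, -0.137,  0.161]), 'tool_rot': array([0.   , 0.078, 0.997, 0.   ]), 'contact_force': array([ 1.96 , -0.019, -1.973]), 'ft_torque': array([ 0.   , -0.342, -0.061]), 'gripper_width': np.float64(0.268)}
```

View pics/b7.png

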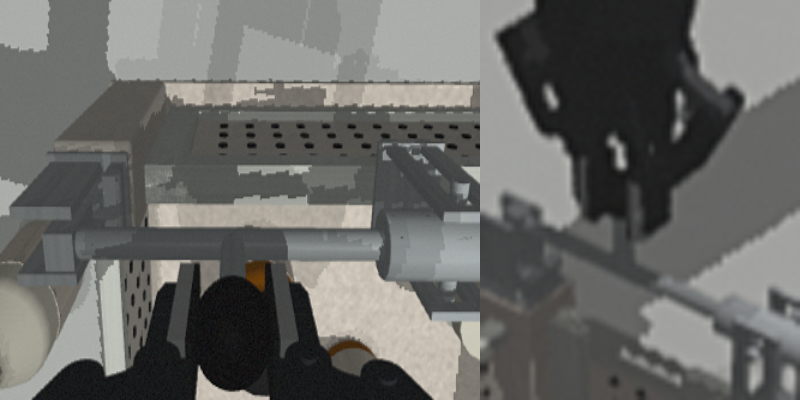

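The force is about -2 N, the bolt's own weight, and the rod and nose have risen. Now I'll draw it 33 mm along pen +y, still lifted.

Request:
play_rows --deltas '[[[0.001,0.007,0],0],[[0.002,0.014,0],0],[[0.003,0.021,0],0],[[0.004,0.028,0],0],[[0.005,0.033,0],0]]'

```text
time: 7.7
tool_pos: [0.5517, -0.1034, 0.1611]
tool_rot: [0.0, 0.078, 0.997, -0.0]
contact_force: [2.6, -1.5, -1.8]
gripper_width: 0.267
```

Request:
play_rows --deltas '[[[0,0,0],0],[[0,0,0],0]]'

```text
time: 7.95
tool_pos: [0.5517, -0.1037, 0.1611]
tool_rot: [-0.0, 0.078, 0.997, 0.0]
contact_force: [1.6, 0.4, -2.2]
gripper_width: 0.263
```

```bash
python3 - <<'E'
from h import *
im,d=grab_frame("wrist"); im2,_=grab_frame("scene")
cv2.imwrite("pics/b8.png",np.hstack([cv2.resize(im[140:380,60:460],(480,400)),cv2.resize(im2[180:270,280:350],(320,400),interpolation=cv2.INTER_CUBIC)]))
s=status.state(); print({k:np.round(v,3) for k,v in s.items() if 'joint' not in k})
E
```

```text
{'time': np.float64(8.05), 'tool_pos': array([ 0.552, -0.104,  0.161]), 'tool_rot': array([-0.   ,  0.078,  0.997,  0.   ]), 'contact_force': array([ 3.121,  0.045, -1.811]), 'ft_torque': array([ 0.052, -0.436, -0.037]), 'gripper_width': np.float64(0.267)}
```

View pics/b8.png

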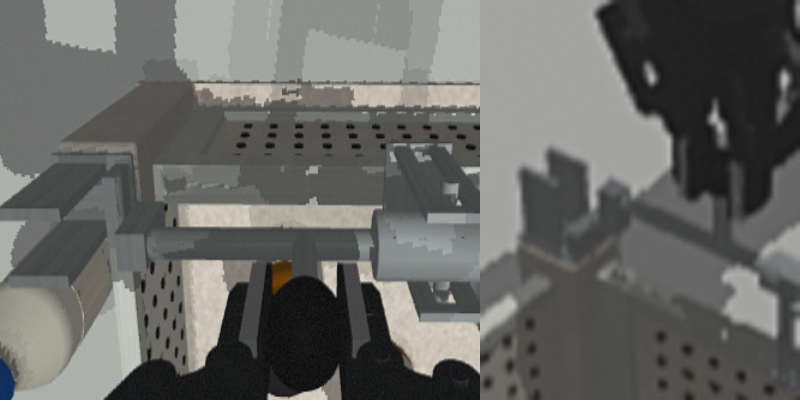

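The nose block is now clear of the cheeks and above the lip, on the hinge side of it, and the gate is still shut. I'll swing the gate about the hinge at (0.583, 0.085) with a knob radius of 191 mm, turning the tool with it.

Request:
play_rows --deltas '[[[-0.0075,0.0014,0],-0.04],[[-0.0168,0.0036,0],-0.09],[[-0.0278,0.0068,0],-0.15]]'

```text
time: 8.43
tool_pos: [0.5238, -0.0974, 0.1612]
tool_rot: [0.0, 0.154, 0.988, -0.0]
contact_force: [4.2, -0.5, -1.4]
gripper_width: 0.267
```

```bash
python3 - <<'E'
from h import *
im,d=grab_frame("wrist"); im2,_=grab_frame("scene")
cv2.imwrite("pics/b9.png",np.hstack([cv2.resize(im[140:380,60:460],(480,400)),cv2.resize(im2[180:270,280:350],(320,400),interpolation=cv2.INTER_CUBIC)]))
s=status.state(); print({k:np.round(v,3) for k,v in s.items() if 'joint' not in k})
E
```

```text
{'time': np.float64(8.525), 'tool_pos': array([ 0.523, -0.097,  0.161]), 'tool_rot': array([ 0.   ,  0.153,  0.988, -0.   ]), 'contact_force': array([ 3.57 , -0.32 , -3.197]), 'ft_torque': array([-0.12 , -0.592,  0.009]), 'gripper_width': np.float64(0.268)}
```

View pics/b9.png

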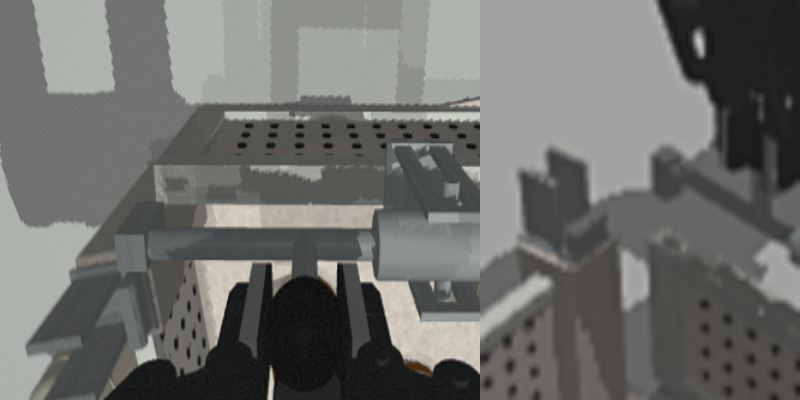

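The gate is swinging with the gripper at about 4 N. I'll continue to 0.335 rad.

Request:
play_rows --deltas '[[[-0.0108,0.0039,0],-0.06],[[-0.0213,0.0084,0],-0.12],[[-0.0324,0.014,0],-0.185],[[-0.0324,0.014,0],-0.185],[[-0.0324,0.014,0],-0.185]]'

```text
time: 9.15
tool_pos: [0.492, -0.0838, 0.1614]
tool_rot: [0.001, 0.243, 0.97, -0.0]
contact_force: [2.3, -1.9, -1.9]
gripper_width: 0.275
```

```bash
python3 - <<'E'
from h import *
im,d=grab_frame("wrist"); im2,d2=grab_frame("scene"); im3,d3=grab_frame("top")
cv2.imwrite("pics/b10.png",np.hstack([cv2.resize(im,(400,300)),cv2.resize(im2[150:350,220:460],(400,300),interpolation=cv2.INTER_CUBIC)]))
cv2.imwrite("pics/t10.png",im3)
s=status.state(); print({k:np.round(v,3) for k,v in s.items() if 'joint' not in k})
h=np.array([.583,.085]); t=s["tool_pos"][:2]-h; a0=np.array([.5517,-.1037])-h
print("angle",np.arctan2(t[1],t[0])-np.arctan2(a0[1],a0[0]),np.linalg.norm(t))
for c,dd,(a,b,e,f) in (("wrist",d,(0,400,0,640)),("scene",d2,(190,330,280,420))):
    p=camera_params(c); V,U=np.mgrid[a:b:2,e:f:2] if c=="wrist" else np.mgrid[a:b,e:f]
    Q=np.array([w(c,u,v,dd[v,u],p) for u,v in zip(U.ravel(),V.ravel())])
    q=Q[(Q[:,2]>.108)&(Q[:,2]<.122)]
    y=np.array([np.sin(.16),np.cos(.16)]); x=np.array([np.cos(.16),-np.sin(.16)])
    L=np.stack([(q[:,:2]-h)@x,(q[:,:2]-h)@y],1)
    k=(L[:,1]<-.03)&(L[:,1]>-.27)&(L[:,0]<-.015)&(L[:,0]>-.13)
    L=L[k]; print(c,len(L)); 
    if len(L)>20:
        r=np.hypot(*L.T); th=np.arctan2(-L[:,0],-L[:,1])
        far=r>.2
        print("gate th median",np.median(th),"far",np.median(th[far]),"rmax",np.percentile(r,98),"edge x",np.percentile(L[:,0],2))
E
```

```text
{'time': np.float64(9.3), 'tool_pos': array([ 0.492, -0.084,  0.161]), 'tool_rot': array([ 0.   ,  0.243,  0.97 , -0.   ]), 'contact_force': array([ 3.456, -2.616, -2.254]), 'ft_torque': array([-0.497, -0.557, -0.019]), 'gripper_width': np.float64(0.274)}
angle -0.3311672653145932 0.1916681998706755
wrist 2170
gate th median 0.3505810488097375 far 0.34204947782143197 rmax 0.26790227308164566 edge x -0.09202568966105812
scene 554
gate th median 0.3301533431356726 far 0.32556819598474057 rmax 0.2655881574191151 edge x -0.0898646874943421
```

View pics/b10.png

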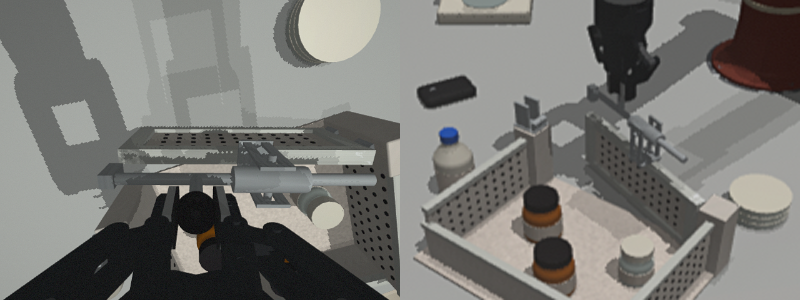

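View pics/t10.png

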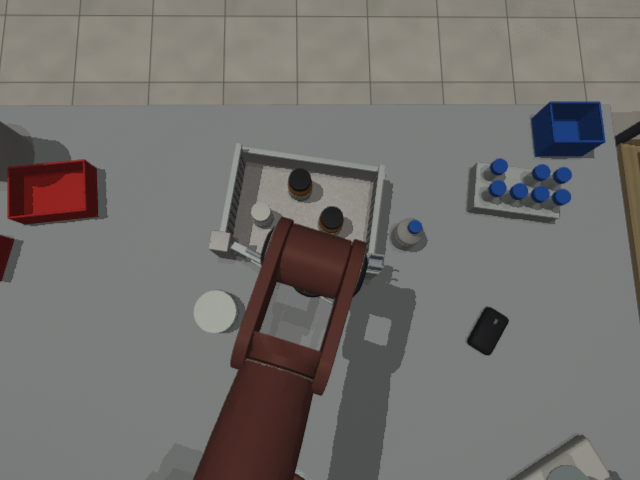

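The gate stands at about 0.33 rad with its edge about 90 mm out, and the bystanders haven't moved in the top view: jars (300,184), (331,221) and (261,214), bottle (409,234), dishes (215,312), mouse (488,331). I'll check that it holds steady, then hand in.

Request:
play_rows --deltas '[[[0,0,0],0],[[0,0,0],0],[[0,0,0],0],[[0,0,0],0]]'

```text
time: 9.8
tool_pos: [0.4915, -0.0831, 0.1611]
tool_rot: [0.0, 0.243, 0.97, -0.0]
contact_force: [3.7, -3.1, -1.5]
gripper_width: 0.268
```

```bash
python3 - <<'E'
from h import *
s=status.state(); print(s["time"],s["tool_pos"],s["contact_force"],s["gripper_width"],np.abs(s["joint_vel"]).max())
print(ticket.job_done())
E
```

```text
9.8 [ 0.49147667 -0.08314711  0.16112762] [ 3.70758179 -3.08445755 -1.53415482] 0.26821542049334757 0.001888964027216365
the job is handed in; nothing more can be done
None
```

I lifted the bolt by its knob about 18 mm and drew it back about 33 mm with the gate still shut; the pictures showed the nose clear of the keeper. I then swung the gate open and handed the job in at 9.8 s, with the gripper still holding the knob.

**Last checks:**
- **Gate angle:** it came out at about 0.33 rad from the tool position, 0.33 from the scene camera and 0.34–0.35 from the wrist camera. The free edge stands about 90–92 mm out.
- **Holding steady:** the arm was at rest, the grip was firm and the force at the tool was about 5 N.
- **Bystanders:** the jars, bottle, dishes and mouse stood where they began in the top view.

**What disagreed:** the first grasp missed and the fingers shut just above the ball. The cameras showed the real fingertips about 39 mm higher than the reported tool position. I corrected for this and the second grasp held; I saw no sign that the miss moved anything.

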